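Seat the carrier plate on the decorating wheel and fit its collar

TASK

Get the decorating wheel ready for work: the square wooden plate is lying crooked on top of the wheel's four pins, so push it round by one of its black posts until it is square with the green housing and drops fully home over the pins. Then slide the brass collar over the spindle and lower it, without letting it drop, until it sits flat on the plate, and let go. Leave everything else where it is.

Things in the scene. Friction and masses are not known exactly. Their poses are not given: they have to be found in the camera images.
- wheel: Decorating wheel, fixed, head locked. Green square housing 240 x 240 mm, top 108 mm above the table; round aluminium head of radius 85 mm, top at 135 mm. Four pins (10 mm diameter, 10 mm tall, tapered tips) on the head at (+-50, +-50) mm along the housing's x, y; in the middle a steel spindle, 22 mm diameter, bevelled tip. Origin: centre of underside; x, y along the housing's edges, z up.
- head_top (a point): Centre of the top face of the wheel's head, 135 mm above the table; axes as the wheel's.
- spindle_tip (a point): Top of the spindle, on its axis, 194 mm above the table, 59 mm above the head; axes as the wheel's.
- plate: Loose square wooden plate, 180 x 180 x 14 mm, 0.5 kg; 18 mm holes at (+-50, +-50) mm along its edges (x, y) and a 25 mm hole round the spindle. At the start it lies level on the pin tops (underside 145 mm above the table), 20 to 70 degrees off square. Any of the four square positions will do: turned slowly, it drops 10 mm by itself onto the head; if it hangs tilted, turn on or press it. Origin: centre of underside.
- post_a (a point): Top centre of one black upright post on the plate, 22 mm diameter, 40 mm tall above the plate, at (+75, +75) mm in the plate's own x, y. The post is fixed to the plate.
- post_b (a point): Top centre of the other such post, at (-75, -75) mm in the plate's own x, y.
- collar: Loose brass collar: plain ring, outer diameter 56 mm, bore 29 mm, 34 mm tall, about 0.45 kg, standing flat on the table to the left or right of the wheel. Origin: centre of its underside, z along its axis; same either way up.
- collar_mid (a point): Middle of the collar, on its axis, 17 mm above its underside.
- kiln_prop: Bystander: terracotta ring, outer diameter 90 mm, 45 mm tall, on the other side of the wheel from the collar. Origin: centre of underside. Leave it alone.
- dish: Bystander: small brown glazed dish, 150 mm across, 40 mm tall, at the far right. Origin: centre of underside.
- brush: Bystander: brush, 200 mm long, lying at the left. Origin: at its underside; x along it, handle towards -x.
- mallet: Bystander: wooden mallet, 260 mm long, lying at the right. Origin: at its underside; x along it, handle towards -x.
- mug: Bystander: terracotta mug, 80 mm diameter, 90 mm tall, at the far left. Origin: centre of underside.
Not all that is in view belongs to the job. Several things have the shape of the collar; the one meant has the colours described above.

How it is judged:
On the way:
1. the plate has dropped fully home over the pins, flat on the head, while the collar is still off the spindle (z of plate in the frame of head_top below 0.003 m and horizontal distance between plate and head_top below 0.006 m and angle between the z axis of plate and the z axis of wheel, either way round below 0.04 rad and horizontal distance between collar and spindle_tip above 0.06 m), for 0.2 s.
At the end, for the whole second after the job is handed in: The plate lies flat on the wheel's head with its holes over the pins (underside less than 3 mm above the head, within 6 mm of its centre and level within 2 degrees), the collar stands round the spindle flat on the plate (within 3 mm in height, 6 mm of the axis, 4.5 degrees), and both are at rest (z of plate in the frame of head_top below 0.003 m and horizontal distance between plate and head_top below 0.006 m and angle between the z axis of plate and the z axis of wheel, either way round below 0.04 rad and horizontal distance between collar_mid and spindle_tip below 0.006 m and z of collar_mid in the frame of plate between 0.028 and 0.034 m and angle between the z axis of collar and the z axis of plate, either way round below 0.08 rad and linear speed of each of collar, plate below 0.02 m/s); the robot touches nothing.
It fails at once if a bystander is moved more than 30 mm (distance of any of kiln_prop, dish, brush, mallet, mug from where it was at the start of the episode above 0.03 m).
It fails at once if the collar is dropped down the spindle (falling free faster than 0.7 m/s, about 25 mm of fall) (horizontal distance between collar_mid and spindle_tip below 0.03 m and contact force between collar and the fingers below 0.1 N and linear speed of collar above 0.7 m/s).
It also fails if it takes over 64 s, if anything falls off the work surface, if the arm or the gripper's body presses on something with over 40 N, if the wrist force passes 120 N, or if a joint passes its speed limit or range.

ROBOT

A 6-joint arm with a two-finger parallel gripper is mounted at the origin on the work surface. World frame = base frame: x ahead of the robot, y to its left, z up, the work surface at z = 0. Lengths are in m, angles in rad, forces in N, time in s.
With the tool pointing down it reaches from about 0.35 to 0.775 m from the base axis. Payload 7.3 kg.
Tool frame: the origin (TCP) lies midway between the tips of the shut fingers; the grasp point (between the pads) lies 19 mm behind it; z points along the fingers, y is the direction in which the jaws open and shut (so a half turn about z gives the same grasp; the last joint's range is limited). The gripper opens to 92 mm and grips with 3 to 60 N. Pads are 19 mm wide; open, the fingers measure 130 mm over their backs; the gripper's body (75 mm by 190 mm) begins 47 mm behind the grasp point.
Start: joints at [-1.304, 0.342, 1.524, -0, 1.275, -0.146], TCP at [0.211, -0.481, 0.227] pointing down, gripper open.
Joint ranges: [-2.53, 2.53], [-0.77, 2.02], [0.04, 2.7], [-1, 4.14], [0.28, 2.66], [-3.11, 3.11]. Speed limits (rad/s): [2.57, 2.57, 3.14, 3.14, 3.14, 3.14].

INTERFACE

Orientations are given as [roll, pitch, yaw] about the fixed x, y, z axes, in that order (R = Rz(yaw) Ry(pitch) Rx(roll)).
In Python, from cell import status, eyes, job gives the robot as it stands.
- The arm moves only by the tool jog_arm, never from a script. Its argument "series" is a list of rows, each a list of 3 entries, a list of its own where there are three numbers: the gripper command: -1 is shut, 1 is fully open, values between are in proportion, then the shift along the tool's x, y, z in m, then the turn, a rotation vector about the tool's x, y, z in rad. In form: [[grip, [x, y, z], [ax, ay, az]], ...]. A call has 1 to 12 rows; each row is the pose to reach, as a shift and turn from the pose commanded when the call began, along the tool's axes at that moment; what a row does not reach only later rows make up. A row lasts 1/12 s, in which the tool goes at most 41.7 mm and 7.16 degrees, less where a joint would pass 70% of its speed; a pose out of reach is approached as far as the arm can. A call with a gripper value outside its range is refused whole. The fingers move at their own pace and stop on an object; "squeeze" is the grip in N (left out, the last holds). Time passes only in rows, so rows that repeat a pose let the fingers close. It gives the time, the measured TCP pose, the force and the opening at its end, in the units of the state.
- status.observe(): the state, without advancing time (a new reading comes with each control period).
- eyes.read_camera(name): name is "side" or "top"; returns a dict with "img" (480x640x3 uint8, red, green, blue), "range_z" (480x640 float32, m along the optical axis (not along the pixel's ray), 0 where there is no reading), "camera_matrix" (3x3 intrinsics, pixels), "T" (4x4, takes a point from camera to world coordinates). Camera axes: x right, y down, z forward; pixel columns grow to the right and rows downward; lengths in m; the calibration is good to about 2 mm. A picture is of the moment at which its call begins.
- job.hand_in(): hands the job in, once; it reports no verdict.
The state is a dict: "time": time; "qpos": joint angles; "qvel": joint speeds; "joint_efforts": joint torques, N m; "tool_pos": TCP position; "tool_rot": TCP orientation; "contact_force": force on the tool from outside, world axes, zero at the start; "torque": the same for the moment, N m; "opening": finger opening in m.
Only numpy, scipy, OpenCV 4.12 (cv2) and the standard library are available. Lean on these libraries where they do the work, as an engineer would, in place of code of your own. Each camera call takes 0.05 s, during which the arm holds its last target.

## Working session

There is one attempt and no reset: what is moved stays moved. The work goes in short steps, Python scripts to look and compute and a tool call to move; the robot and the scene stay as the last step left them, time stands still between calls to the robot, and variables do not carry over. Pictures are saved under pics/ and viewed, and the job is handed in when it is done.

Besides the shell and the picture viewer there is one more tool, called after "Emit:" as a command line: name --argument value ..., lists and objects as JSON in quotes. jog_arm: Moves the arm, as the interface text tells. Its arguments: {"type":"object","properties":{"series":{"type":"array","items":{"type":"array"}},"squeeze":{"type":"number"}},"required":["series"]}

```bash
ls; mkdir -p pics
python3 - <<'E'
from cell import status, eyes
import cv2,numpy as np
print(status.observe())
for n in ["side","top"]:
    c=eyes.read_camera(n); cv2.imwrite(f"pics/{n}0.png",c["img"][:,:,::-1]); np.savez(f"{n}0.npz",**c)
    print(n,c["camera_matrix"].tolist(),c["T"].round(4).tolist())
E
```

```text
pics
{'time': 0.0, 'qpos': array([-1.30400765e+00,  3.42693911e-01,  1.52501986e+00, -1.29504345e-05,
        1.27542924e+00, -1.45996440e-01]), 'qvel': array([-2.65567973e-03, -5.79614461e-05, -1.05164641e-03, -1.86970074e-03,
        1.28334499e-03, -5.26319971e-04]), 'joint_efforts': array([ 8.46718194e-05, -4.31249428e+01, -2.44218224e+01,  7.16831814e-02,
        5.60270820e-02, -1.23723808e-04]), 'tool_pos': array([ 0.21051684, -0.48048694,  0.22605894]), 'tool_rot': array([-3.14005699e+00, -2.13290534e-04,  4.12788736e-01]), 'contact_force': array([0.56578004, 0.63754942, 0.01910325]), 'torque': array([-0.00015265, -0.01666227,  0.02775579]), 'opening': 0.09210246038845049}
side [[540.8560985322067, 0.0, 315.63390705113403], [0.0, 540.8560985322067, 224.72431557967857], [0.0, 0.0, 1.0]] [[-0.7949, -0.4506, 0.4062, -0.1185], [-0.6067, 0.5809, -0.5427, 0.8199], [0.0086, -0.6778, -0.7352, 1.2961], [0.0, 0.0, 0.0, 1.0]]
top [[590.3278906088622, 0.0, 322.89298387076286], [0.0, 590.3278906088622, 236.35370258614276], [0.0, 0.0, 1.0]] [[-0.0285, -0.9775, 0.2091, 0.1958], [-0.9996, 0.0275, -0.0077, 0.0135], [0.0018, -0.2092, -0.9779, 1.5678], [0.0, 0.0, 0.0, 1.0]]
```

View pics/side0.png

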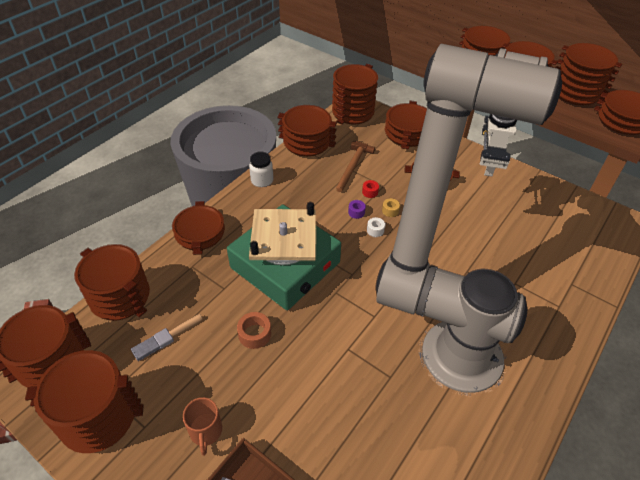

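View pics/top0.png

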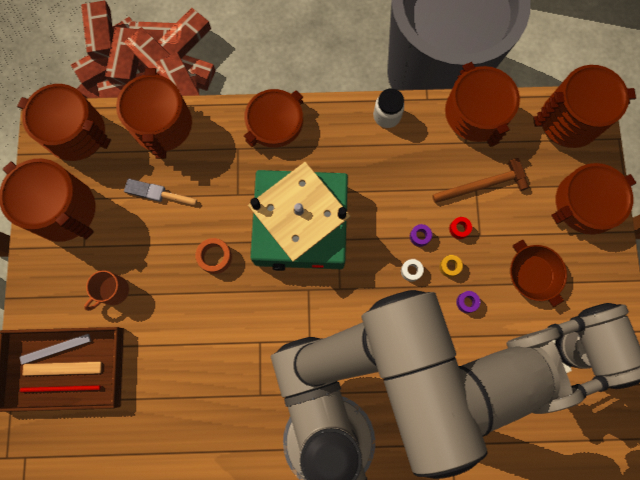

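Five rings share the collar's shape in the top view: purple (421,235), red (461,228), white (413,269), brass-yellow (452,265) and purple (469,302). The brass one at (452,265) fits the description, because it is the only yellow-gold ring. I'll enlarge a crop to confirm it and measure the scene.

```bash
cat > h.py <<'E'
import numpy as np,cv2
def load(n,i=0): return dict(np.load(f"{n}{i}.npz"))
def onplane(c,uv,z):
    uv=np.atleast_2d(np.asarray(uv,float)); K=c["camera_matrix"];T=c["T"]
    d=np.c_[uv,np.ones(len(uv))]@np.linalg.inv(K).T@T[:3,:3].T
    o=T[:3,3]; s=(z-o[2])/d[:,2]
    return o+d*s[:,None]
def cloud(c):
    K=c["camera_matrix"];T=c["T"];z=c["range_z"]
    v,u=np.mgrid[:480,:640]
    p=np.stack([(u-K[0,2])/K[0,0]*z,(v-K[1,2])/K[1,1]*z,z],-1)
    return p@T[:3,:3].T+T[:3,3]
def proj(c,P):
    T=c["T"];q=(np.atleast_2d(P)-T[:3,3])@T[:3,:3]; q=q@c["camera_matrix"].T
    return q[:,:2]/q[:,2:]
def hsv(c): return cv2.cvtColor(c["img"],cv2.COLOR_RGB2HSV)
E
python3 - <<'E'
from h import *
t=load("top");s=load("side")
a=cv2.resize(t["img"][200:320,380:500],(400,400),interpolation=cv2.INTER_CUBIC)
b=cv2.resize(t["img"][150:280,235:365],(400,400),interpolation=cv2.INTER_CUBIC)
cv2.imwrite("pics/crop0.png",np.hstack([a,b])[:,:,::-1])
for n,c in (("top",t),("side",s)):
    H=hsv(c);P=cloud(c)
    # collar yellow
    m=((H[...,0]>15)&(H[...,0]<30)&(H[...,1]>150)&(H[...,2]>90)).astype(np.uint8)
    k,l,st,ce=cv2.connectedComponentsWithStats(m)
    for i in range(1,k):
        if st[i,4]>60: 
            q=P[l==i]; print(n,"yellow",ce[i].round(1),st[i],q.mean(0).round(3),"top",q[q[:,2]>.028].mean(0).round(4), onplane(c,ce[i],.034).round(4))
    # green housing by height
    g=((H[...,0]>60)&(H[...,0]<95)&(H[...,1]>80)&(abs(P[...,2]-.108)<.006)).astype(np.uint8)
    q=P[g>0]; 
    if len(q): print(n,"green",g.sum(),cv2.minAreaRect(q[:,:2].astype(np.float32)),q[:,2].mean())
    # plate
    pl=(abs(P[...,2]-.159)<.005)&(P[...,0]>.3)&(abs(P[...,1])<.35)
    pl&=(H[...,0]<30)&(H[...,2]>100)
    q=P[pl]; print(n,"plate",len(q),cv2.minAreaRect(q[:,:2].astype(np.float32)),q.mean(0).round(4))
    # posts
    bk=((H[...,2]<60)&(P[...,2]>.165)&(P[...,2]<.215)&(P[...,0]>.3)&(P[...,0]<.8)&(abs(P[...,1])<.3)).astype(np.uint8)
    k,l,st,ce=cv2.connectedComponentsWithStats(bk)
    for i in range(1,k):
        if st[i,4]>15:
            q=P[l==i];qq=q[q[:,2]>.193]; print(n,"post",ce[i].round(1),st[i,4],qq.mean(0).round(4),(qq.min(0)+qq.max(0))[:2]/2,len(qq))
    sp=(P[...,2]>.185)&(P[...,2]<.2)&(P[...,0]>.4)&(P[...,0]<.75)&(abs(P[...,1])<.2)&(H[...,2]>60)
    k,l,st,ce=cv2.connectedComponentsWithStats(sp.astype(np.uint8))
    for i in range(1,k):
        if st[i,4]>8:q=P[l==i];print(n,"spin?",ce[i].round(1),st[i,4],q.mean(0).round(4))
E
```

```text
top yellow [178.3 196.6] [162 192  32  10  96] [0.644 0.387 0.036] top [0.4941 0.2653 0.5416] [[0.6442 0.3877 0.034 ]]
top yellow [450.7 265. ] [439 254  24  22 354] [ 0.438 -0.333  0.031] top [ 0.436  -0.3326  0.0406] [[ 0.4372 -0.3325  0.034 ]]
top yellow [ 62.5 367.4] [ 24 362  76  13 687] [0.203 0.676 0.021] top [0.1958 0.0135 1.5678] [[0.2027 0.6708 0.034 ]]
top green 2840 ((0.5629054307937622, 0.060344308614730835), (0.23533402383327484, 0.23877757787704468), 86.26019287109375) 0.10823302957074997
top plate 4292 ((0.5648909211158752, 0.061056219041347504), (0.18139027059078217, 0.1808261126279831), 37.18463134765625) [0.5623 0.0603 0.1594]
top post [255.  203.1] 76 [0.5775 0.1645 0.1992] [0.57778231 0.16428164] 56
top post [341.8 212.7] 75 [ 0.5484 -0.044   0.1983] [ 0.54934174 -0.04371513] 54
top spin? [297.7 207.2] 61 [0.5631 0.0611 0.193 ]
side yellow [390.4 207.1] [382 198  18  19 273] [ 0.432 -0.323  0.036] top [ 0.4303 -0.3194  0.0511] [[ 0.4331 -0.3244  0.034 ]]
side green 1982 ((0.563399076461792, 0.06260936707258224), (0.23854121565818787, 0.24158886075019836), 86.54417419433594) 0.1086510302651843
side plate 2578 ((0.5660097002983093, 0.05905161052942276), (0.180464506149292, 0.1899993121623993), 36.998809814453125) [0.5601 0.0627 0.16  ]
side post [310.2 207.8] 72 [ 0.5475 -0.0422  0.1988] [ 0.54851853 -0.04236188] 30
side post [253.8 247.3] 78 [0.5762 0.1684 0.1985] [0.57586799 0.1676824 ] 37
side spin? [282.7 225. ] 47 [0.5629 0.0621 0.1927]
```

View pics/crop0.png

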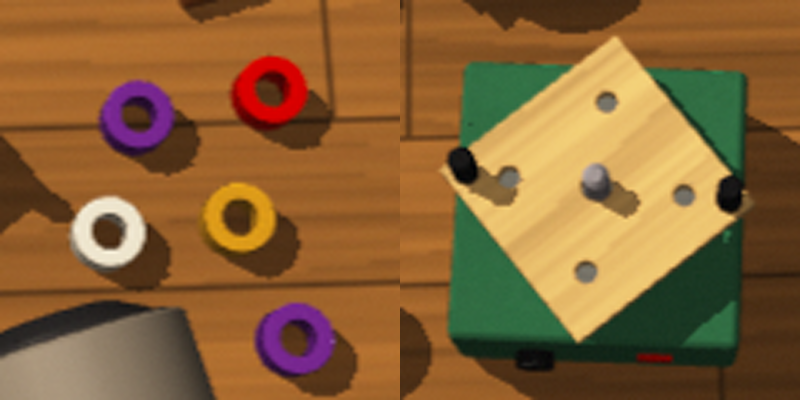

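The enlarged crop shows a single brass-yellow ring at crop (239,217), so that is the collar, at about (0.437,-0.332). The plate's posts are at (0.577,0.166) and (0.548,-0.043), its centre is at (0.563,0.061), and it needs about -40° of turn. I'll straddle the right-hand post loosely and take it clockwise.

Emit:
jog_arm --series '[[-0.2,[0.04,-0.022,-0.02],[0,0,-0.1]],[-0.2,[0.08,-0.044,-0.04],[0,0,-0.2]],[-0.2,[0.12,-0.066,-0.05],[0,0,-0.3]],[-0.2,[0.155,-0.085,-0.05],[0,0,-0.4]],[-0.2,[0.19,-0.104,-0.05],[0,0,-0.5]],[-0.2,[0.225,-0.123,-0.05],[0,0,-0.6]],[-0.2,[0.26,-0.142,-0.05],[0,0,-0.7]],[-0.2,[0.295,-0.162,-0.05],[0,0,-0.8]],[-0.2,[0.33,-0.181,-0.05],[0,0,-0.9]],[-0.2,[0.365,-0.2,-0.05],[0,0,-1.015]],[-0.2,[0.4,-0.219,-0.05],[0,0,-1.015]],[-0.2,[0.42,-0.23,-0.05],[0,0,-1.015]]]'

```text
time: 1.1
tool_pos: [0.5044, -0.0986, 0.2764]
tool_rot: [-3.141, -0.001, 1.43]
contact_force: [-0.2, -0.4, 0.5]
opening: 0.0364
```

```bash
cat >> h.py <<'E'
def to(x,y,z=None,yaw=None,m=None):
    from cell import status
    from scipy.spatial.transform import Rotation as Ro
    o=status.observe(); R=Ro.from_euler("xyz",o["tool_rot"]); p=o["tool_pos"]
    t=np.array([x,y,p[2] if z is None else z])
    d=R.inv().apply(t-p); dy=0 if yaw is None else -(yaw-o["tool_rot"][2])
    print("now",round(o["time"],2),p.round(4),o["tool_rot"].round(3),"F",o["contact_force"].round(1),"op",round(o["opening"],4),"-> shift",d.round(4),"az",round(dy,3))
E
python3 -c "
from h import *
to(.548,-.043,.27,1.428)"
```

```text
now 1.1 [ 0.5044 -0.0986  0.2764] [-3.141e+00 -1.000e-03  1.430e+00] F [-0.2 -0.4  0.5] op 0.0364 -> shift [0.0612 0.0354 0.0064] az 0.002
```

Emit:
jog_arm --series '[[-0.2,[0.03,0.018,0],[0,0,0]],[-0.2,[0.061,0.0355,0.006],[0,0,0]],[-0.2,[0.061,0.0355,0.006],[0,0,0]],[-0.2,[0.061,0.0355,0.03],[0,0,0]],[-0.2,[0.061,0.0355,0.055],[0,0,0]],[-0.2,[0.061,0.0355,0.07],[0,0,0]],[-0.2,[0.061,0.0355,0.09],[0,0,0]],[-0.2,[0.061,0.0355,0.108],[0,0,0]],[-0.2,[0.061,0.0355,0.108],[0,0,0]]]'

```text
time: 1.85
tool_pos: [0.5445, -0.0461, 0.1649]
tool_rot: [-3.134, -0.0, 1.428]
contact_force: [-0.8, -0.0, -0.1]
opening: 0.0366
```

Run:
```python
from h import *
from cell import eyes
to(.548,-.043,.168,1.428)
im=[]
for n,(u,v) in (("top",(320,210)),("side",(300,225))):
    c=eyes.read_camera(n); np.savez(f"{n}1.npz",**c)
    im.append(cv2.resize(c["img"][v-60:v+60,u-60:u+60],(400,400),interpolation=cv2.INTER_CUBIC))
cv2.imwrite("pics/c1.png",np.hstack(im)[:,:,::-1])
```

```text
now 1.85 [ 0.5445 -0.0461  0.1649] [-3.134 -0.     1.428] F [-0.8 -0.  -0.1] op 0.0366 -> shift [ 0.0036  0.003  -0.0031] az -0.0
```

View pics/c1.png

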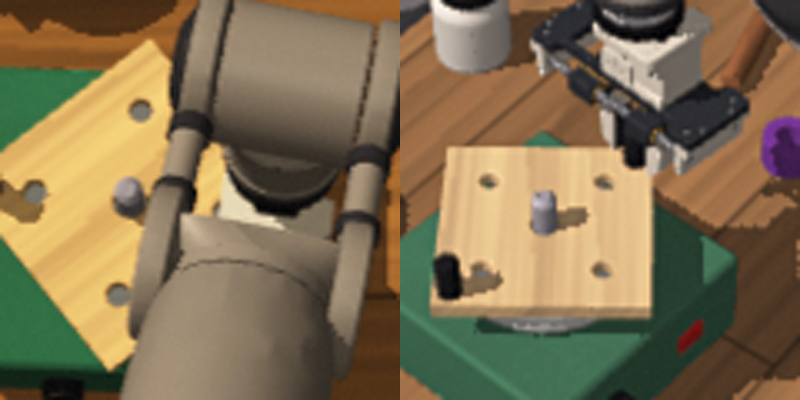

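```bash
python3 -c "
import numpy as np
for d in range(3,37,3):
  t=np.radians(d);print(d,[round(.1086-.106*np.cos(t),3),round(.0031-.106*np.sin(t),3)],round(t,3))"
```

```text
3 [np.float64(0.003), np.float64(-0.002)] 0.052
6 [np.float64(0.003), np.float64(-0.008)] 0.105
9 [np.float64(0.004), np.float64(-0.013)] 0.157
12 [np.float64(0.005), np.float64(-0.019)] 0.209
15 [np.float64(0.006), np.float64(-0.024)] 0.262
18 [np.float64(0.008), np.float64(-0.03)] 0.314
21 [np.float64(0.01), np.float64(-0.035)] 0.367
24 [np.float64(0.012), np.float64(-0.04)] 0.419
27 [np.float64(0.014), np.float64(-0.045)] 0.471
30 [np.float64(0.017), np.float64(-0.05)] 0.524
33 [np.float64(0.02), np.float64(-0.055)] 0.576
36 [np.float64(0.023), np.float64(-0.059)] 0.628
```

Emit:
jog_arm --series '[[-0.2,[0.003,-0.002,0],[0,0,0.052]],[-0.2,[0.003,-0.008,0],[0,0,0.105]],[-0.2,[0.004,-0.013,0],[0,0,0.157]],[-0.2,[0.005,-0.019,0],[0,0,0.209]],[-0.2,[0.006,-0.024,0],[0,0,0.262]],[-0.2,[0.008,-0.03,0],[0,0,0.314]],[-0.2,[0.01,-0.035,0],[0,0,0.367]],[-0.2,[0.012,-0.04,0],[0,0,0.419]],[-0.2,[0.014,-0.045,0],[0,0,0.471]],[-0.2,[0.017,-0.05,0],[0,0,0.524]],[-0.2,[0.02,-0.055,0],[0,0,0.576]],[-0.2,[0.023,-0.059,0],[0,0,0.628]]]'

```text
time: 2.95
tool_pos: [0.4927, -0.0156, 0.1705]
tool_rot: [3.138, -0.002, 0.797]
contact_force: [0.6, -1.2, -1.3]
opening: 0.0365
```

```bash
cat > look.py <<'E'
from h import *
from cell import eyes
import sys
k=sys.argv[1]
im=[]
for n,(u,v) in (("top",(300,210)),("side",(285,235))):
    c=eyes.read_camera(n); np.savez(f"{n}{k}.npz",**c)
    im.append(cv2.resize(c["img"][v-60:v+60,u-60:u+60],(400,400),interpolation=cv2.INTER_CUBIC))
    H=hsv(c);P=cloud(c)
    w=(H[...,0]>10)&(H[...,0]<30)&(H[...,2]>130)&(abs(P[...,0]-.563)<.14)&(abs(P[...,1]-.061)<.14)&(P[...,2]>.12)&(P[...,2]<.175)
    q=P[w]; A=np.c_[q[:,:2]-[.563,.061],np.ones(len(q))]
    for _ in range(3):
        co=np.linalg.lstsq(A,q[:,2],rcond=None)[0]; g=abs(A@co-q[:,2])<.004; q=q[g];A=A[g]
    print(n,"plate z top",co[2].round(4),"tilt deg",np.degrees(co[:2]).round(2),len(q),cv2.minAreaRect(q[:,:2].astype(np.float32)))
    bk=((H[...,2]<60)&(P[...,2]>.155)&(P[...,2]<.215)&(abs(P[...,0]-.563)<.14)&(abs(P[...,1]-.061)<.14)).astype(np.uint8)
    kk,l,st,ce=cv2.connectedComponentsWithStats(bk)
    for i in range(1,kk):
        if st[i,4]>15:
            q=P[l==i];t=np.percentile(q[:,2],90);qq=q[q[:,2]>t-.005]; d=qq.mean(0)[:2]-[.563,.061];print(n,"post",ce[i].round(1),st[i,4],qq.mean(0).round(4),"ang",np.degrees(np.arctan2(d[1],d[0])).round(1),"r",np.hypot(*d).round(3))
cv2.imwrite(f"pics/c{k}.png",np.hstack(im)[:,:,::-1])
to(.548,-.043,.168)
E
python3 look.py 2
```

```text
top plate z top 0.1594 tilt deg [ 0.06 -0.01] 1800 ((0.5643665790557861, 0.0628797858953476), (0.18168993294239044, 0.17942991852760315), 5.951537132263184)
top post [263.7 182.6] 80 [0.6306 0.1445 0.1992] ang 51.0 r 0.107
side plate z top 0.1602 tilt deg [ 0.08 -0.54] 2169 ((0.5648241639137268, 0.06214149668812752), (0.18420037627220154, 0.18499529361724854), 5.374853610992432)
side post [244.7 233.8] 84 [0.6301 0.1458 0.1998] ang 51.6 r 0.108
now 3.05 [ 0.4923 -0.0152  0.1703] [ 3.139e+00 -1.000e-03  8.000e-01] F [ 0.6  0.2 -0.1] op 0.0369 -> shift [0.0189 0.0593 0.0025] az 0
```

View pics/c2.png

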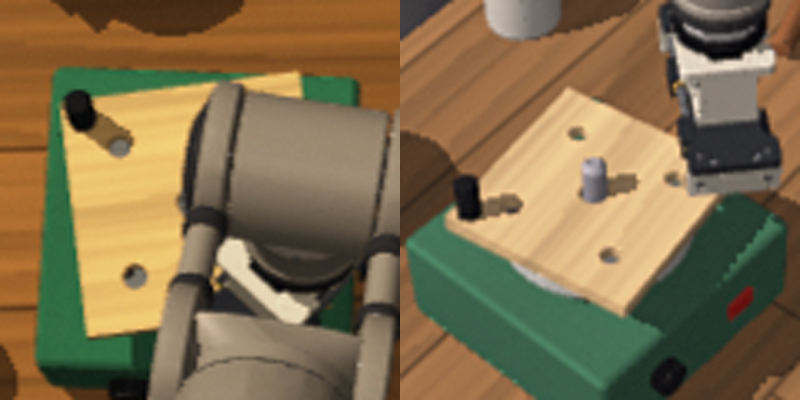

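Emit:
jog_arm --series '[[-0.2,[-0.001,-0.0015,0],[0,0,0]],[-0.2,[-0.002,-0.003,0],[0,0,0]],[-0.2,[-0.002,-0.0045,0],[0,0,0.015]],[-0.2,[-0.002,-0.006,0],[0,0,0.03]],[-0.2,[-0.002,-0.0075,0],[0,0,0.045]],[-0.2,[-0.002,-0.009,0],[0,0,0.06]],[-0.2,[-0.0015,-0.0105,0],[0,0,0.07]],[-0.2,[-0.0015,-0.012,0],[0,0,0.085]],[-0.2,[-0.0015,-0.0135,0],[0,0,0.1]],[-0.2,[-0.0015,-0.0145,0],[0,0,0.11]],[-0.2,[-0.001,-0.0155,0],[0,0,0.12]],[-0.2,[-0.001,-0.0155,0],[0,0,0.12]]]'

```text
time: 4.05
tool_pos: [0.4797, -0.0051, 0.1686]
tool_rot: [-3.141, 0.0, 0.679]
contact_force: [0.3, -0.6, 0.9]
opening: 0.0367
```

```bash
python3 look.py 3
```

```text
top plate z top 0.1494 tilt deg [0.15 0.12] 1609 ((0.5637999773025513, 0.06172841787338257), (0.17947179079055786, 0.1801883429288864), 86.76935577392578)
top post [269.2 178.9] 77 [0.6414 0.1313 0.1916] ang 41.9 r 0.105
side plate z top 0.1505 tilt deg [-0.05 -0.22] 2185 ((0.5645290017127991, 0.0595901794731617), (0.18500074744224548, 0.18455205857753754), 86.88067626953125)
side post [245.3 231.5] 86 [0.6412 0.1337 0.19  ] ang 42.9 r 0.107
now 4.15 [ 0.4798 -0.0051  0.1687] [-3.141  0.     0.68 ] F [-0.6 -0.7 -0.4] op 0.0366 -> shift [0.0291 0.0724 0.0007] az 0
```

View pics/c3.png

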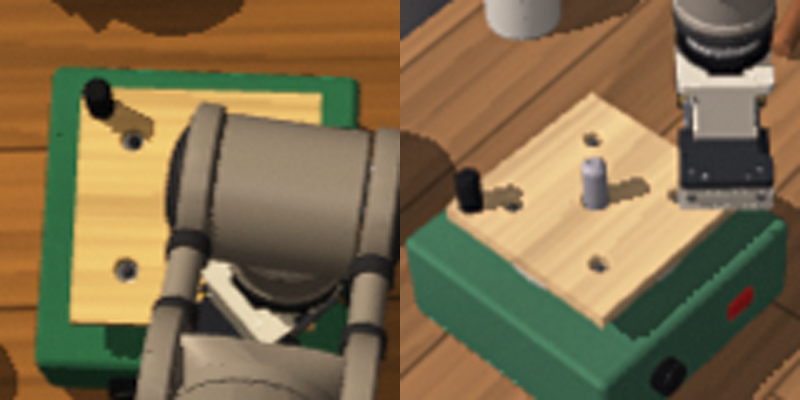

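The plate has dropped home: its top is at 0.149–0.150, it is level, and its edges are square at 86.8° against the housing's 86.4°. I'll back off the post, rise, and fit the collar.

Emit:
jog_arm --series '[[-0.2,[0,0.003,0],[0,0,0]],[-0.2,[0,0.006,0],[0,0,0]],[-0.2,[0,0.006,-0.02],[0,0,0]],[-0.2,[0,0.006,-0.05],[0,0,0]],[-0.2,[0,0.006,-0.09],[0,0,0]],[0.6,[0,0.006,-0.11],[0,0,0]],[0.6,[0,0.006,-0.11],[0,0,0]]]'

```text
time: 4.73
tool_pos: [0.4861, -0.0104, 0.2837]
tool_rot: [3.134, -0.006, 0.68]
contact_force: [-0.1, -0.0, -0.2]
opening: 0.0456
```

```bash
python3 - <<'E'
from h import *
for n in ("top","side"):
  for k in (0,2):
    c=load(n,k);H=hsv(c);P=cloud(c)
    reg=(abs(P[...,0]-.437)<.06)&(abs(P[...,1]+.332)<.06)
    m=reg&(H[...,0]>15)&(H[...,0]<30)&(H[...,1]>150)&(H[...,2]>60)
    q=P[m&(abs(P[...,2]-.034)<.003)]
    (cx,cy),r=cv2.minEnclosingCircle(q[:,:2].astype(np.float32))
    print(n,k,m.sum(),len(q),"mean",q.mean(0).round(4),"enc",round(cx,4),round(cy,4),round(r,4),"mid",(q.min(0)/2+q.max(0)/2).round(4))
    # bright top-face by colour
    b=reg&(H[...,0]>15)&(H[...,0]<30)&(H[...,1]>150)&(H[...,2]>190)
    v,u=np.nonzero(b); 
    if len(u)>20:
        w=onplane(c,np.c_[u,v],.034); print("   bright",len(u),cv2.minEnclosingCircle(w[:,:2].astype(np.float32)))
    # neighbours
    kk,l,st,ce=cv2.connectedComponentsWithStats(((abs(P[...,2]-.034)<.004)&(P[...,0]>.3)&(P[...,0]<.65)&(P[...,1]<-.15)&(P[...,1]>-.5)).astype(np.uint8))
    if k==0:
      for i in range(1,kk):
        if st[i,4]>60: print("   ring",ce[i].round(0),P[l==i].mean(0).round(3))
E
python3 look.py 4
```

```text
top 0 388 162 mean [ 0.4378 -0.3344  0.0341] enc 0.437 -0.334 0.028 mid [ 0.4372 -0.3338  0.034 ]
   bright 221 ((0.4392724633216858, -0.33430683612823486), 0.027435345575213432)
   ring [461. 227.] [ 0.54  -0.367  0.034]
   ring [421. 234.] [ 0.522 -0.26   0.034]
   ring [451. 265.] [ 0.437 -0.333  0.034]
   ring [412. 269.] [ 0.429 -0.23   0.034]
   ring [468. 301.] [ 0.341 -0.371  0.034]
top 2 385 161 mean [ 0.4362 -0.3338  0.034 ] enc 0.4373 -0.3338 0.028 mid [ 0.4373 -0.3334  0.034 ]
   bright 224 ((0.4392724633216858, -0.33430683612823486), 0.027435345575213432)
side 0 274 83 mean [ 0.4377 -0.3357  0.0341] enc 0.4389 -0.3382 0.0316 mid [ 0.4385 -0.3373  0.034 ]
   bright 96 ((0.439950555562973, -0.33780601620674133), 0.026675062254071236)
   ring [370. 186.] [ 0.542 -0.369  0.034]
   ring [391. 204.] [ 0.438 -0.336  0.034]
   ring [357. 206.] [ 0.524 -0.262  0.035]
   ring [376. 224.] [ 0.429 -0.231  0.035]
top plate z top 0.1493 tilt deg [-0.03  0.19] 1236 ((0.5633713006973267, 0.06240013241767883), (0.1780172735452652, 0.18021129071712494), 86.78636169433594)
top post [269.2 179.1] 78 [0.6404 0.1316 0.1898] ang 42.4 r 0.105
top post [330.6 241.9] 18 [ 0.4825 -0.0156  0.1943] ang -136.4 r 0.111
side plate z top 0.1504 tilt deg [-0.15 -0.32] 2300 ((0.5646389722824097, 0.0598616749048233), (0.18505461513996124, 0.18412761390209198), 86.79205322265625)
side post [321.3 227.7] 71 [ 0.4823 -0.0077  0.1896] ang -139.6 r 0.106
side post [245.1 231.2] 81 [0.64   0.1335 0.1904] ang 43.3 r 0.106
now 4.83 [ 0.484 -0.01   0.279] [ 3.14e+00 -1.00e-03  6.80e-01] F [ 0.1 -0.7 -0.5] op 0.0533 -> shift [0.0289 0.0657 0.1111] az 0<stdin>:9: RuntimeWarning: Mean of empty slice.
  ret = um.true_divide(
Traceback (most recent call last):
ValueError: zero-size array to reduction operation minimum which has no identity
```

Emit:
jog_arm --series '[[1,[-0.027,0.025,0],[0,0,0]],[1,[-0.053,0.05,0],[0,0,0]],[1,[-0.08,0.075,0],[0,0,0]],[1,[-0.107,0.1,0],[0,0,0]],[1,[-0.133,0.124,0.02],[0,0,0]],[1,[-0.16,0.149,0.04],[0,0,0]],[1,[-0.187,0.174,0.06],[0,0,0]],[1,[-0.213,0.199,0.09],[0,0,0]],[1,[-0.24,0.224,0.11],[0,0,0]],[1,[-0.24,0.224,0.13],[0,0,0]],[1,[-0.24,0.224,0.16],[0,0,0]],[1,[-0.24,0.224,0.16],[0,0,0]]]'

```text
time: 5.83
tool_pos: [0.4341, -0.3326, 0.1116]
tool_rot: [-3.128, 0.001, 0.678]
contact_force: [-0.9, 1.0, -2.3]
opening: 0.092
```

Run:
```python
from h import *
from cell import eyes
to(.438,-.335,.008,.68)
im=[]
for n in ("top","side"):
    c=eyes.read_camera(n); np.savez(f"{n}5.npz",**c)
    u,v=proj(c,[.438,-.335,.08])[0].astype(int)
    im.append(cv2.resize(c["img"][v-60:v+60,u-60:u+60],(400,400),interpolation=cv2.INTER_CUBIC))
cv2.imwrite("pics/c5.png",np.hstack(im)[:,:,::-1])
```

```text
now 5.83 [ 0.4341 -0.3326  0.1116] [-3.128e+00  1.000e-03  6.780e-01] F [-0.9  1.  -2.3] op 0.092 -> shift [0.0017 0.0057 0.1036] az -0.002
```

View pics/c5.png

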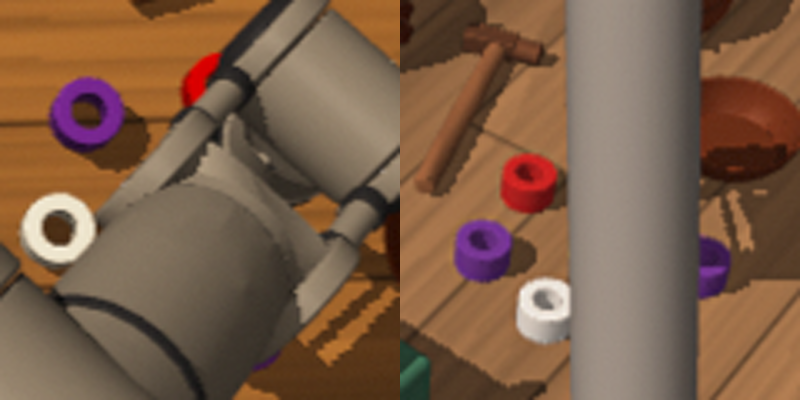

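```bash
python3 -c "
from h import *
to(.438,-.335,.008,.68)"
```

```text
now 5.93 [ 0.4369 -0.334   0.1172] [-3.137  0.     0.68 ] F [ 0.2 -0.   0.8] op 0.0916 -> shift [0.0002 0.002  0.1092] az -0.0
```

Emit:
jog_arm --series '[[1,[0,0.001,0.03],[0,0,0]],[1,[0,0.001,0.06],[0,0,0]],[1,[0,0.001,0.085],[0,0,0]],[1,[0,0.001,0.1],[0,0,0]],[1,[0,0.001,0.109],[0,0,0]],[1,[0,0.001,0.109],[0,0,0]],[1,[0,0.001,0.109],[0,0,0]]]'

```text
time: 6.52
tool_pos: [0.4394, -0.336, 0.011]
tool_rot: [3.14, -0.0, 0.68]
contact_force: [0.6, 1.2, 0.3]
opening: 0.0919
```

```bash
python3 -c "
from h import *
to(.438,-.335,.008,.68)"
```

```text
now 6.52 [ 0.4394 -0.336   0.011 ] [ 3.14 -0.    0.68] F [0.6 1.2 0.3] op 0.0919 -> shift [-0.0004 -0.0017  0.003 ] az 0.0
```

Emit:
jog_arm --series '[[1,[-0.0005,-0.0015,0.003],[0,0,0]],[1,[-0.0005,-0.0015,0.003],[0,0,0]],[-1,[-0.0005,-0.0015,0.003],[0,0,0]],[-1,[-0.0005,-0.0015,0.003],[0,0,0]],[-1,[-0.0005,-0.0015,0.003],[0,0,0]],[-1,[-0.0005,-0.0015,0.003],[0,0,0]],[-1,[-0.0005,-0.0015,0.003],[0,0,0]],[-1,[-0.0005,-0.0015,0.003],[0,0,0]],[-1,[-0.0005,-0.0015,0.003],[0,0,0]],[-1,[-0.0005,-0.0015,0.003],[0,0,0]]]' --squeeze 30

```text
time: 7.35
tool_pos: [0.4375, -0.3351, 0.0068]
tool_rot: [3.141, -0.0, 0.68]
contact_force: [0.2, -0.1, -0.2]
opening: 0.056
```

```bash
python3 -c "
from h import *
to(.438,-.335,.25,.68)"
```

```text
now 7.35 [ 0.4375 -0.3351  0.0068] [ 3.141 -0.     0.68 ] F [ 0.2 -0.1 -0.2] op 0.056 -> shift [ 0.0005  0.0004 -0.2432] az -0.0
```

Emit:
jog_arm --series '[[-1,[0,0,-0.02],[0,0,0]],[-1,[0,0,-0.05],[0,0,0]],[-1,[0,0,-0.08],[0,0,0]],[-1,[0,0,-0.11],[0,0,0]],[-1,[0,0,-0.14],[0,0,0]],[-1,[0,0,-0.17],[0,0,0]],[-1,[0,0,-0.2],[0,0,0]],[-1,[0,0,-0.225],[0,0,0]],[-1,[0,0,-0.235],[0,0,0]],[-1,[0,0,-0.235],[0,0,0]]]'

```text
time: 8.18
tool_pos: [0.4377, -0.3353, 0.2435]
tool_rot: [3.138, -0.0, 0.68]
contact_force: [-0.1, -0.7, -4.6]
opening: 0.0562
```

```bash
python3 -c "
from h import *
to(.563,.061,.242,.68)"
```

```text
now 8.18 [ 0.4377 -0.3353  0.2435] [ 3.138 -0.     0.68 ] F [-0.1 -0.7 -4.6] op 0.0562 -> shift [ 0.3465 -0.2294  0.0008] az -0.0
```

Emit:
jog_arm --series '[[-1,[0.02,-0.013,0],[0,0,0]],[-1,[0.05,-0.033,0],[0,0,0]],[-1,[0.08,-0.053,0],[0,0,0]],[-1,[0.11,-0.073,0],[0,0,0]],[-1,[0.14,-0.093,0],[0,0,0]],[-1,[0.17,-0.113,0],[0,0,0]],[-1,[0.2,-0.132,0],[0,0,0]],[-1,[0.23,-0.152,0],[0,0,0]],[-1,[0.26,-0.172,0],[0,0,0]],[-1,[0.29,-0.192,0],[0,0,0]],[-1,[0.31,-0.205,0],[0,0,0]],[-1,[0.325,-0.215,0],[0,0,0]]]'

```text
time: 9.18
tool_pos: [0.554, 0.0394, 0.2386]
tool_rot: [-3.138, 0.003, 0.682]
contact_force: [-1.2, 0.4, -3.7]
opening: 0.0564
```

Emit:
jog_arm --series '[[-1,[0.015,-0.01,0],[0,0,0]],[-1,[0.0215,-0.0145,0],[0,0,0]],[-1,[0.0215,-0.0145,0],[0,0,0]],[-1,[0.0215,-0.0145,0],[0,0,0]]]'

```text
time: 9.52
tool_pos: [0.5617, 0.0611, 0.2401]
tool_rot: [-3.14, 0.003, 0.68]
contact_force: [0.3, -0.4, -3.8]
opening: 0.056
```

Run:
```python
from h import *
from cell import eyes
im=[]
for n in ("top","side"):
    c=eyes.read_camera(n); np.savez(f"{n}6.npz",**c)
    u,v=proj(c,[.563,.061,.2])[0].astype(int)
    im.append(cv2.resize(c["img"][v-60:v+60,u-60:u+60],(400,400),interpolation=cv2.INTER_CUBIC))
cv2.imwrite("pics/c6.png",np.hstack(im)[:,:,::-1])
to(.563,.061,.242,.68)
```

```text
now 9.62 [0.5619 0.0604 0.2409] [-3.141e+00  2.000e-03  6.790e-01] F [-0.4 -0.6 -4.1] op 0.0558 -> shift [ 0.0012  0.0002 -0.0011] az -0.001
```

View pics/c6.png

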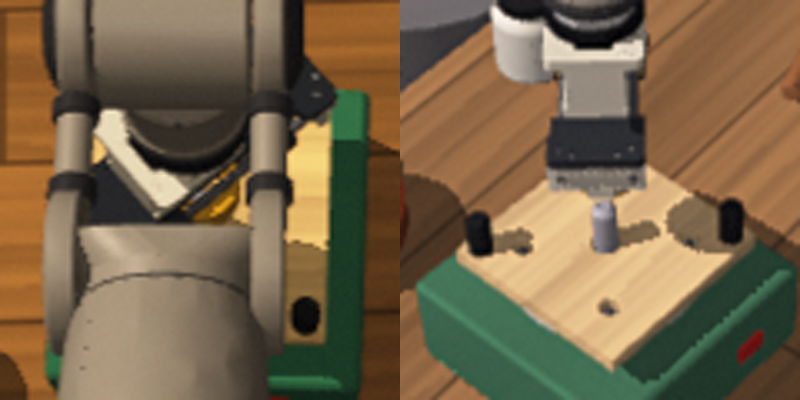

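Run:
```python
from h import *
from scipy.optimize import least_squares
for n in ("top","side"):
    c=load(n,6);H=hsv(c);P=cloud(c)
    m=(H[...,0]>15)&(H[...,0]<30)&(H[...,1]>150)&(H[...,2]>60)&(abs(P[...,0]-.563)<.06)&(abs(P[...,1]-.061)<.06)&(P[...,2]>.225)
    q=P[m];print(n,len(q))
    if len(q)<10: continue
    print(q.min(0).round(3),q.max(0).round(3))
    top=q[q[:,2]>.264]; wall=q[(q[:,2]<.262)]
    print(len(top),len(wall), top.mean(0) if len(top) else '')
    d=np.array([.7776,.6288]);e=np.array([.6288,-.7776]);t=np.array([.5619,.0604])
    for nm,w in(("top",top),("wall",wall)):
        if len(w): print(nm,"tool x",np.percentile((w[:,:2]-t)@d,[0,50,100]).round(4),"tool y",np.percentile((w[:,:2]-t)@e,[0,50,100]).round(4),"r",np.percentile(np.hypot(*(w[:,:2]-t).T),[2,50,98]).round(4))
# spindle refined: depth points in view 4/6
for n,k in (("side",6),("side",4),("top",0),("side",0)):
    c=load(n,k);P=cloud(c);m=(abs(P[...,2]-.1925)<.003)&(np.hypot(P[...,0]-.563,P[...,1]-.061)<.02)
    q=P[m]; print(n,k,"spindle",len(q),q.mean(0).round(4),((q.min(0)+q.max(0))/2).round(4)) if len(q) else 0
```

```text
top 112
[0.523 0.035 0.237] [0.573 0.074 0.343]
74 31 [0.54451531 0.04935467 0.27431122]
top tool x [-0.0295 -0.0213 -0.0059] tool y [-0.0261 -0.0016  0.0202] r [0.017  0.024  0.0336]
wall tool x [-0.0278 -0.0258 -0.0044] tool y [-0.0211  0.0016  0.0167] r [0.0203 0.0269 0.0283]
side 1
side 6 spindle 29 [0.5641 0.0619 0.1928] [0.5649 0.0607 0.1925]
side 4 spindle 20 [0.5641 0.0614 0.1921] [0.5645 0.06   0.1921]
top 0 spindle 36 [0.564  0.0601 0.1926] [0.5643 0.0617 0.1925]
side 0 spindle 24 [0.5617 0.0609 0.1924] [0.5636 0.0616 0.1925]
```

Emit:
jog_arm --series '[[-1,[0.0015,0.0005,0.01],[0,0,0]],[-1,[0.0015,0.0005,0.02],[0,0,0]],[-1,[0.0015,0.0005,0.03],[0,0,0]],[-1,[0.0015,0.0005,0.034],[0,0,0]],[-1,[0.0015,0.0005,0.034],[0,0,0]],[-1,[0.0015,0.0005,0.034],[0,0,0]],[-1,[0.0015,0.0005,0.034],[0,0,0]]]'

```text
time: 10.2
tool_pos: [0.5642, 0.062, 0.208]
tool_rot: [3.141, -0.001, 0.68]
contact_force: [0.8, -0.6, -3.8]
opening: 0.0562
```

```bash
python3 -c "
from h import *
to(.5635,.061,.205,.68)"
```

```text
now 10.2 [0.5642 0.062  0.208 ] [ 3.141e+00 -1.000e-03  6.800e-01] F [ 0.8 -0.6 -3.8] op 0.0562 -> shift [-0.0012  0.0003  0.003 ] az -0.0
```

Emit:
jog_arm --series '[[-1,[-0.0005,0,0.003],[0,0,0]],[-1,[-0.0005,0,0.006],[0,0,0]],[-1,[-0.0005,0,0.009],[0,0,0]],[-1,[-0.0005,0,0.012],[0,0,0]],[-1,[-0.0005,0,0.015],[0,0,0]],[-1,[-0.0005,0,0.018],[0,0,0]],[-1,[-0.0005,0,0.021],[0,0,0]],[-1,[-0.0005,0,0.024],[0,0,0]]]'

```text
time: 10.87
tool_pos: [0.5635, 0.0617, 0.1833]
tool_rot: [-3.142, 0.0, 0.68]
contact_force: [-0.2, -0.1, -3.3]
opening: 0.056
```

```bash
python3 look.py 7
```

```text
top plate z top 0.1503 tilt deg [-0.1   0.84] 370 ((0.5440150499343872, 0.045390304177999496), (0.14907391369342804, 0.173115074634552), 6.759424209594727)
top post [328.1 240.2] 74 [ 0.4828 -0.0103  0.1923] ang -138.4 r 0.107
side plate z top 0.1505 tilt deg [-0.03 -0.45] 1441 ((0.564271867275238, 0.059849631041288376), (0.1837669163942337, 0.18363577127456665), 86.87168884277344)
side post [320.9 227.7] 79 [ 0.4829 -0.0076  0.1902] ang -139.4 r 0.105
side post [245.2 231.4] 81 [0.6396 0.1332 0.1894] ang 43.3 r 0.105
now 10.97 [0.5632 0.0617 0.183 ] [-3.141e+00  1.000e-03  6.800e-01] F [-0.1 -0.3 -4.6] op 0.056 -> shift [-0.0776  0.0719  0.015 ] az 0
```

View pics/c7.png

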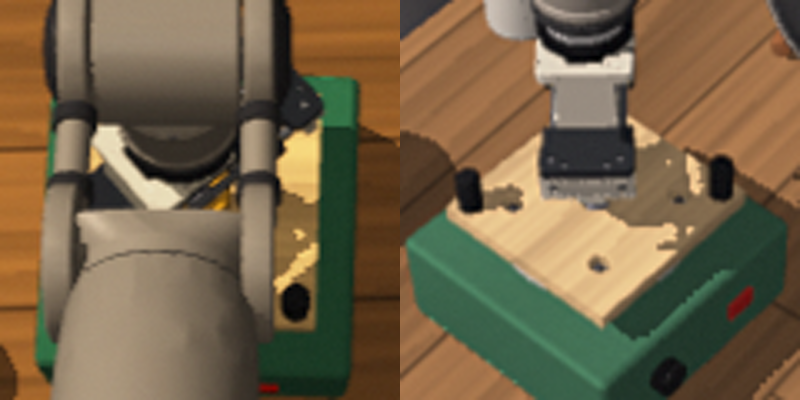

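The underside is now about 18 mm below the spindle tip and the only force is the collar's weight, so it is threaded freely. I'll keep lowering.

Emit:
jog_arm --series '[[-1,[0,0,0.003],[0,0,0]],[-1,[0,0,0.006],[0,0,0]],[-1,[0,0,0.009],[0,0,0]],[-1,[0,0,0.012],[0,0,0]],[-1,[0,0,0.015],[0,0,0]],[-1,[0,0,0.018],[0,0,0]],[-1,[0,0,0.02],[0,0,0]],[-1,[0,0,0.022],[0,0,0]],[-1,[0,0,0.023],[0,0,0]],[-1,[0,0,0.023],[0,0,0]]]'

```text
time: 11.8
tool_pos: [0.5634, 0.0617, 0.1604]
tool_rot: [-3.141, 0.0, 0.68]
contact_force: [-0.0, 0.9, -4.5]
opening: 0.056
```

Emit:
jog_arm --series '[[-1,[0,0,0.001],[0,0,0]],[-1,[0,0,0.002],[0,0,0]],[-1,[0,0,0.002],[0,0,0]]]'

```text
time: 12.05
tool_pos: [0.5635, 0.0617, 0.1586]
tool_rot: [3.142, 0.0, 0.68]
contact_force: [-0.3, -0.4, -3.9]
opening: 0.056
```

Emit:
jog_arm --series '[[-1,[0,0,0.001],[0,0,0]],[-1,[0,0,0.0015],[0,0,0]],[-1,[0,0,0.0015],[0,0,0]]]'

```text
time: 12.3
tool_pos: [0.5635, 0.0617, 0.1571]
tool_rot: [-3.142, 0.0, 0.68]
contact_force: [-0.1, 0.2, -3.6]
opening: 0.0562
```

Emit:
jog_arm --series '[[-1,[0,0,0.001],[0,0,0]],[-1,[0,0,0.001],[0,0,0]]]'

```text
time: 12.47
tool_pos: [0.5635, 0.0617, 0.1561]
tool_rot: [-3.142, 0.0, 0.68]
contact_force: [-0.2, 0.6, -4.2]
opening: 0.0559
```

Emit:
jog_arm --series '[[-1,[0,0,0.001],[0,0,0]],[-1,[0,0,0.001],[0,0,0]]]'

```text
time: 12.63
tool_pos: [0.5636, 0.0617, 0.1558]
tool_rot: [3.141, -0.0, 0.68]
contact_force: [-1.6, -1.6, 0.6]
opening: 0.056
```

Emit:
jog_arm --series '[[-1,[0,0,0.001],[0,0,0]],[-1,[0,0,0.001],[0,0,0]]]'

```text
time: 12.8
tool_pos: [0.5636, 0.0617, 0.1557]
tool_rot: [3.141, -0.001, 0.68]
contact_force: [-3.8, 0.2, 9.8]
opening: 0.0559
```

The collar is seated: the vertical force went from -4.2 to +9.8 N at z=0.156. I'll ease off 1 mm, open and rise.

Emit:
jog_arm --series '[[-1,[0,0,-0.001],[0,0,0]],[0.4,[0,0,-0.001],[0,0,0]],[0.4,[0,0,-0.001],[0,0,0]],[0.6,[0,0,-0.001],[0,0,0]],[0.6,[0,0,-0.001],[0,0,0]],[0.6,[0,0,-0.001],[0,0,0]],[0.6,[0,0,-0.001],[0,0,0]]]'

```text
time: 13.38
tool_pos: [0.5636, 0.0617, 0.1551]
tool_rot: [3.141, -0.0, 0.68]
contact_force: [0.5, -0.6, 0.8]
opening: 0.0735
```

Emit:
jog_arm --series '[[0.6,[0,0,-0.01],[0,0,0]],[0.6,[0,0,-0.03],[0,0,0]],[0.6,[0,0,-0.06],[0,0,0]],[0.6,[0,0,-0.09],[0,0,0]],[0.6,[0,0,-0.12],[0,0,0]],[0.6,[-0.03,0.03,-0.13],[0,0,0]],[0.6,[-0.06,0.06,-0.13],[0,0,0]],[0.6,[-0.09,0.09,-0.13],[0,0,0]],[0.6,[-0.12,0.12,-0.13],[0,0,0]],[0.6,[-0.15,0.15,-0.13],[0,0,0]],[0.6,[-0.17,0.17,-0.13],[0,0,0]],[0.6,[-0.17,0.17,-0.13],[0,0,0]]]'

```text
time: 14.38
tool_pos: [0.5372, -0.1834, 0.2857]
tool_rot: [3.139, 0.002, 0.674]
contact_force: [-0.7, 0.3, -0.1]
opening: 0.0736
```

```bash
python3 look.py 8
python3 - <<'E'
from h import *
for n in("top","side"):
    c=load(n,8);H=hsv(c);P=cloud(c)
    m=(H[...,0]>15)&(H[...,0]<30)&(H[...,1]>150)&(H[...,2]>60)&(abs(P[...,0]-.563)<.05)&(abs(P[...,1]-.061)<.05)
    q=P[m&(P[...,2]>.178)&(P[...,2]<.19)]
    A=np.c_[q[:,:2]-[.563,.061],np.ones(len(q))];co=np.linalg.lstsq(A,q[:,2],rcond=None)[0]
    print(n,len(q),"collar top z",co[2].round(4),"tilt",np.degrees(co[:2]).round(1),cv2.minEnclosingCircle(q[:,:2].astype(np.float32)))
    c0=load(n,0); d=cv2.absdiff(c["img"],c0["img"]).max(2)
im=load("top",8)["img"];cv2.imwrite("pics/top8.png",im[:,:,::-1])
E
```

```text
top plate z top 0.1496 tilt deg [0.06 0.05] 3348 ((0.5637179017066956, 0.06152627244591713), (0.17984679341316223, 0.18199749290943146), 86.66607666015625)
top post [269.2 178.9] 76 [0.6407 0.1313 0.1899] ang 42.2 r 0.105
top post [328.4 240.2] 69 [ 0.4831 -0.0101  0.1901] ang -138.3 r 0.107
side plate z top 0.1504 tilt deg [-0.   -0.36] 2085 ((0.5653325915336609, 0.059861525893211365), (0.18366721272468567, 0.18421630561351776), 86.68600463867188)
side post [321.2 227.7] 72 [ 0.4829 -0.0074  0.1899] ang -139.5 r 0.105
side post [245.1 231.1] 79 [0.6406 0.1331 0.19  ] ang 42.9 r 0.106
now 14.48 [ 0.5379 -0.1785  0.2857] [ 3.141 -0.     0.677] F [ 0.8 -0.3 -0.9] op 0.0735 -> shift [ 0.0927 -0.0993  0.1177] az 0
top 281 collar top z 0.184 tilt [-0.3  0.3] ((0.5624974370002747, 0.0626954585313797), 0.028081340715289116)
side 154 collar top z 0.1843 tilt [ 1.5 -2.2] ((0.5636632442474365, 0.06410202383995056), 0.029073089361190796)
```

View pics/c8.png

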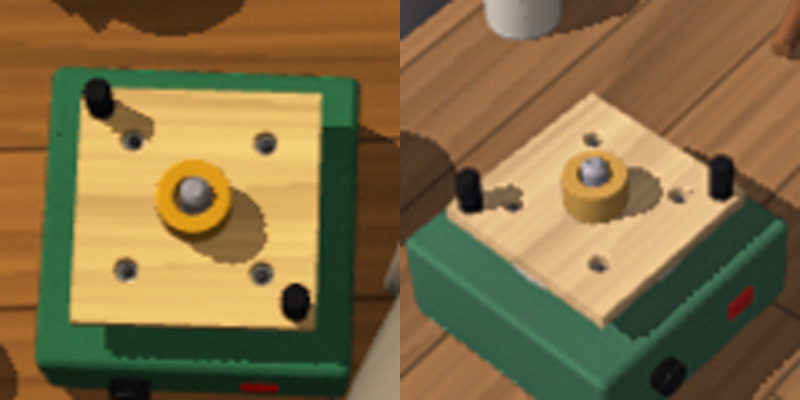

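View pics/top8.png

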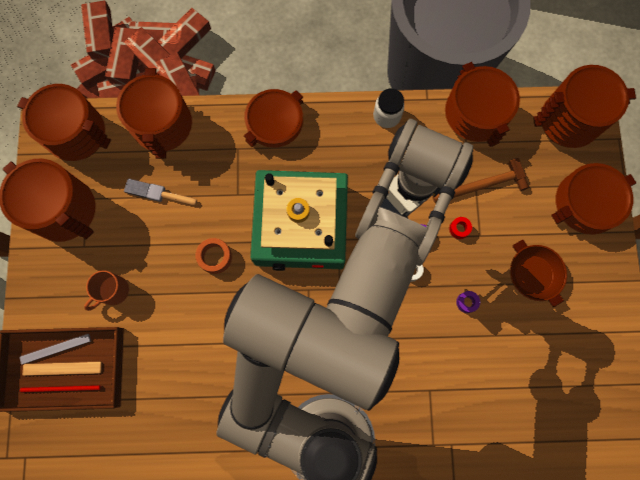

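The collar sits flat round the spindle at top pixel (298,209), with its top at 0.184 m. The plate is square and down, pins show in all four holes, and the bystanders and other rings in view haven't moved. Handing in.

```bash
python3 -c "
from cell import job,status
print(job.hand_in()); print(status.observe()['time'])"
```

```text
the job is handed in; nothing more can be done
None
the job is handed in; nothing more can be done
```

The wheel is ready and I handed the job in at about 14.5 s; no verdict was reported.

**Plate:** I straddled the right-hand post with loosely opened fingers and pushed it about 40° clockwise. It dropped home over the pins while the collar was still standing on the table.

**Collar:** I gripped the brass collar at the 56 mm opening and lowered it over the spindle with only its own weight showing. I released it once the force showed it had seated (about +10 N).

**Last checks:**

| Check | Measured | Expected |
|---|---|---|
| Plate top height | 0.1496 m (top camera), 0.1504 m (side) | 0.149 m |
| Plate tilt | under 0.4° | level |
| Plate edge angle | 86.7° | about 86.4° (housing) |
| Collar top height | 0.184 m | 0.183 m |
| Collar offset from spindle axis | about 1–3 mm | within 6 mm |
| Collar tilt | 0.3° on each axis (top), about 2° (side) | flat |

- **Disagreements:** The side camera's collar fit is the worse of the two, about 3 mm off axis and about 2° tilted. It sees the collar with fewer points and at an angle, so I put this down to measurement error.
- **Other objects:** In the final top picture the bystanders and the other rings look unmoved. The arm partly hid the mallet, the white ring and one purple ring, and I compared them only by eye.

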